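Square up the coin packs and hold the carrier level

TASK

On the grey coin carrier standing on the desk, slide the stray pack of coin rolls, without picking it up, fully home into its corner, snug against the centre fence and its end stop, as the other pack already sits in the opposite corner. Then take the carrier by its grip bar and lift it gently and level, both packs staying home, to at least 10 cm clear of the desk. Hold it there steady and level for over two seconds and finish while still holding it, leaving the mug, stapler and calculator alone.

Things in the scene. Friction and masses are not known exactly. Their poses are not given: they have to be found in the camera images.
- carrier: Loose grey plastic coin carrier, 320 g empty, standing on the desk; origin: centre of its underside. x along its 220 mm length, y along its 170 mm width, z up. Floor plate 5 mm thick; rim on the edges 3 mm wide, top 8 mm above the underside. A centre fence on y = 0 parts it in two lanes: 12 mm thick (y), 180 mm long (x), top at 22 mm.
- carrier_handle (a point): Centre of the carrier's grip bar, 62 mm above the carrier's origin, axes as the carrier's. Bar 70 mm long (x), 14 mm thick (y), 20 mm high (52 to 72 mm above the underside), on two posts 14 mm long (x) and 12 mm thick at x = +28 and -28 mm over the fence; open gap under the bar between them. Loaded properly, the carrier balances under this point.
- carrier_stop (a point): Middle of the face, looking to carrier -x, of the end stop for the stray pack: at x = 25, y = 29, z = 13.5 mm in the carrier's frame. The stop is 6 mm thick (x), reaches from the fence (y = 6) to y = 52 mm, top at 22 mm. This +y lane is open to -x and +y. The -y lane is the same turned by half a turn (stop face at x = -25 mm).
- loose_pack_center (a point): Centre (half-way up) of the stray pack: two brown paper-wrapped coin rolls banded side by side in a rigid block 80 (x) x 40 (y) x 20 mm, 210 to 290 g, loose on the floor of the carrier's +y lane, 22 to 42 mm short of its stop, 12 to 26 mm off the fence, askew up to 0.15 rad. Home: centre at x = -15, y = 26, z = 15 mm in the carrier's frame, x along carrier x.
- home_pack_center (a point): Centre of the other, identical pack, already home in the -y lane: x = +15, y = -26, z = 15 mm in the carrier's frame; loose as well.
- mug: White mug, 80 mm across, 90 mm high, handle on its +y side; origin centre of underside. Bystander.
- stapler: Stapler lying along its x, 140 x 36 mm, 55 mm high; origin centre of underside. Bystander.
- calculator: Desk calculator 160 x 100 x 19 mm; origin centre of underside. Bystander.
Things that resemble listed ones, but are neither listed nor needed, are in the scene too. Leave any blue or turquoise look-alike of the part that bears loose_pack_center alone.

How it is judged (in metres and radians):
On the way, in this order (a step that is already met when the one before it is completed fails the run):
1. the stray pack is home in its corner while the carrier stands on the desk (x of loose_pack_center in the frame of carrier_handle between -0.019 and -0.011 m and y of loose_pack_center in the frame of carrier_handle between 0.022 and 0.03 m and z of loose_pack_center in the frame of carrier_handle between -0.052 and -0.042 m and angle between the x axis of loose_pack_center and the x axis of carrier_handle, either way round below 0.07 rad and height (world z) of carrier_handle below 0.067 m and angle between carrier_handle's own z axis and vertical below 0.05 rad), for 0.2 s.
2. the carrier is gripped, lifted clear of the desk and held level and steady, both packs in their corners, for two seconds (x of loose_pack_center in the frame of carrier_handle between -0.019 and -0.011 m and y of loose_pack_center in the frame of carrier_handle between 0.022 and 0.03 m and z of loose_pack_center in the frame of carrier_handle between -0.052 and -0.042 m and angle between the x axis of loose_pack_center and the x axis of carrier_handle, either way round below 0.07 rad and x of home_pack_center in the frame of carrier_handle between 0.007 and 0.023 m and y of home_pack_center in the frame of carrier_handle between -0.034 and -0.022 m and z of home_pack_center in the frame of carrier_handle between -0.052 and -0.042 m and height (world z) of carrier_handle above 0.152 m and angle between carrier_handle's own z axis and vertical below 0.087 rad and linear speed of carrier below 0.02 m/s and angular speed of carrier below 0.15 rad/s and contact force between the fingers and carrier above 2 N), for 2 s.
At the end, for the whole second after the job is handed in: Carrier held in the fingers (over 2 N), 90 mm or more above the desk, under 5 degrees of tilt, still (0.02 m/s, 0.15 rad/s), touching no bystander; stray pack within 4 mm and 0.07 rad of home on its floor; other pack within 8 mm of its home (all of step 2 and contact force between carrier and mug below 0.2 N and contact force between carrier and stapler below 0.2 N and contact force between carrier and calculator below 0.2 N); the arm keeps its last pose, push and grip.
It fails at once if the stray pack is picked up off the carrier (over 15 mm) (z of loose_pack_center in the frame of carrier_handle above -0.032 m).
It fails at once if the carrier is tipped more than 0.25 rad (angle between carrier_handle's own z axis and vertical above 0.25 rad).
It fails at once if the carrier is jerked (over 0.5 m/s) (linear speed of carrier above 0.5 m/s).
It fails at once if the mug, stapler or calculator is moved over 20 mm (distance of any of mug, stapler, calculator from where it was at the start of the episode above 0.02 m).
It also fails if it takes over 64 s, if anything falls off the work surface, if the arm or the gripper's body presses on something with over 40 N, if the wrist force passes 120 N, or if a joint passes its speed limit or range.

ROBOT

A 6-joint arm with a two-finger parallel gripper is mounted at the origin on the work surface. World frame = base frame: x ahead of the robot, y to its left, z up, the work surface at z = 0. Lengths are in m, angles in degrees, forces in N, time in s.
With the tool pointing down it reaches from about 0.35 to 0.875 m from the base axis. Payload 4.2 kg.
Tool frame: the origin (TCP) lies at the very end of the fingers, on their centre line; the grasp point (between the pads) lies 19 mm behind it (r.grip_point_offset is the distance from the TCP to the grasp point, in m); z points along the fingers, y is the line along which they close (so a half turn about z gives the same grasp; the last joint's range is limited). The gripper opens to 87 mm and grips with 3 to 60 N. Pads are 19 mm wide; open, the fingers measure 117 mm over their backs; the gripper's body (75 mm by 190 mm) begins 51 mm behind the grasp point.
Start: joints at [81.509, 22.042, 0.453, 0, -68.411, -14.817], TCP at [0.247, 0.574, 0.223] pointing down, gripper open.
Joint ranges: [-179.83, 179.83], [-69.29, 118.12], [-61.27, 80.66], [-181.25, 117.63], [-171.15, -9.14], [-177.46, 177.46]. Speed limits (degrees/s): [159.86, 159.86, 180, 180, 180, 180].

INTERFACE

Orientations are given as a 3x3 rotation matrix whose columns are the frame's x, y, z axes.
In Python, from station import r gives the robot as it stands.
- The arm moves only by the tool move_arm, never from a script. Its argument "series" is a list of rows, each a list of 3 entries, a list of its own where there are three numbers: the turn, a rotation vector about the tool's x, y, z as a fraction of full scale, then the shift along the tool's x, y, z as a fraction of full scale, then the opening, from 0 (shut) to 1 (fully open). A call has 1 to 12 rows; each row shifts and turns the commanded pose from where the row before left it, along the tool's axes as they then stand; what a row does not reach is not made up. Full scale, the value 1, is 0.5 m for a shift and 0.1 rad for a turn. A row lasts 1/10 s, in which the tool goes at most 50 mm and 8.59 degrees, less where a joint would pass 70% of its speed; a pose out of reach is approached as far as the arm can. A call with a number of a shift or a turn outside -1 to 1 is refused whole. A call with a gripper value outside its range is refused whole. The fingers move at their own pace and stop on an object; the grip force is fixed at half the most. Time passes only in rows, so rows that do not move let the fingers close. It gives the time, the measured TCP pose, the force, the opening and the grip force at its end, in the units of the state.
- r.sense(): the state, without advancing time (a new reading comes with each control period).
- r.capture(name): name is "scene" or "top" or "wrist"; returns a dict with "img" (480x640x3 uint8, red, green, blue), "fx", "fy", "cx", "cy" (pixels), "origin" and "orientation" of the camera in the world. Camera axes: x right, y up, looking along -z (the intrinsics and any distortion apply to the point x, -y, -z); pixel columns grow to the right and rows downward; lengths in m; the calibration is good to about 2 mm. A picture is of the moment at which its call begins. There is no depth.
- r.finish_job(): hands the job in; it is judged then, once.
Trained networks look in the newest picture that a camera, given by its name, has taken for a name from the list of things; names that differ only in an ending like _2 or _b are one class to them, and where a whole thing is asked for, a point or a joint stands for the part that bears it (a point fixed in the world has none). Each returns a list of dicts, best first, with "score" (0 to 1); they miss things now and then, are a little off and sometimes report something else, mostly with a low value. They report only what shows in the picture. A call takes as long as a camera call. They do not tell look-alikes from the thing itself.
- r.cut_out(target, camera): "pixels" (480x640 bool, what is visible of it) and "centre" ([column, row] in pixels, amid what is visible of it).
- r.pinpoint(target, camera): "centre" ([column, row] in pixels: a listed point, or the origin of a listed thing).
The state is a dict: "time_s": time; "joints": joint angles; "joint_velocities": joint speeds; "effort": joint torques, N m; "tcp_pos": TCP position; "ee_rot": TCP orientation; "wrist_force": force on the tool from outside, world axes, zero at the start; "moment": the same for the moment, N m; "gripper_width": opening from 0.0 (shut) to 1.0 (fully open); "gripper_force": force on a finger pad.
Only numpy, scipy, OpenCV 4.12 (cv2) and the standard library are available. Lean on these libraries where they do the work, as an engineer would, in place of code of your own. Each camera call takes 0.05 s, during which the arm holds its last target. There are 200 camera calls.

## Working session

There is one attempt and no reset: what is moved stays moved. The work goes in short steps, Python scripts to look and compute and a tool call to move; the robot and the scene stay as the last step left them, time stands still between calls to the robot, and variables do not carry over. Pictures are saved under pics/ and viewed, at most 10 in all, crops included, and the job is handed in when it is done.

Besides the shell and the picture viewer there is one more tool, called after "Call:" in YAML: its name, and indented under it one key for each argument. move_arm: Moves the arm, as the interface text tells. Its arguments: {"type":"object","properties":{"series":{"type":"array"}},"required":["series"]}

```bash
mkdir -p pics; cat > h.py <<'E'
import numpy as np, cv2
from station import r
def ray(c,px):
    d=np.array([(px[0]-c["cx"])/c["fx"],-(px[1]-c["cy"])/c["fy"],-1.0])
    return np.array(c["origin"]),np.array(c["orientation"])@d
def at(c,px,z):
    o,d=ray(c,px); return o+d*(z-o[2])/d[2]
def proj(c,p):
    q=np.array(c["orientation"]).T@(np.array(p)-np.array(c["origin"]))
    return np.array([c["cx"]+c["fx"]*q[0]/-q[2], c["cy"]-c["fy"]*q[1]/-q[2]])
def save(c,n): cv2.imwrite(f"pics/{n}.png",c["img"][:,:,::-1])
E
python3 - <<'E'
from h import *
np.set_printoptions(precision=4,suppress=True)
s=r.sense(); print(s["time_s"],s["tcp_pos"],s["ee_rot"],s["gripper_width"])
cs={}
for n in ["top","scene"]:
    c=r.capture(n); save(c,n+"0"); print(n,[k for k in c],c["origin"],c["fx"])
    for t,z in [("carrier",0),("carrier_handle",.062),("carrier_stop",.0135),("loose_pack_center",.015),("home_pack_center",.015),("mug",0),("stapler",0),("calculator",0)]:
        for d in r.pinpoint(t,n)[:3]: print(t,round(d["score"],2),np.array(d["centre"]),at(c,d["centre"],z))
E
```

```text
0.0 [0.247  0.5734 0.2215] [[ 0.9183 -0.3958 -0.0008]
 [-0.3958 -0.9183 -0.002 ]
 [ 0.0001  0.0022 -1.    ]] 1.0015935704773058
top ['img', 'fx', 'fy', 'cx', 'cy', 'origin', 'orientation'] [ 0.4141 -0.01    1.4999] 568.2700673944411
carrier 0.74 [266.3 217.6] [0.5522 0.1002 0.    ]
carrier_handle 0.81 [268.8 214.8] [0.5537 0.0894 0.062 ]
carrier_handle 0.46 [159.9 278. ] [0.3911 0.3605 0.062 ]
carrier_handle 0.42 [267.7 217.8] [0.546  0.0921 0.062 ]
carrier_stop 0.75 [254.9 216.3] [0.554  0.1291 0.0135]
loose_pack_center 0.87 [356.5 193.8] [ 0.6163 -0.1371  0.015 ]
loose_pack_center 0.7 [257.8 234.8] [0.5054 0.1206 0.015 ]
loose_pack_center 0.67 [225.4 304.1] [0.3244 0.2017 0.015 ]
home_pack_center 0.67 [260.6 236.7] [0.5005 0.1132 0.015 ]
home_pack_center 0.63 [276.4 208. ] [0.5764 0.073  0.015 ]
mug 0.86 [159.1 277.5] [0.3914 0.3786 0.    ]
stapler 0.65 [448.1 208.1] [ 0.583  -0.3827  0.    ]
calculator 0.66 [166.5 190. ] [0.6224 0.3649 0.    ]
calculator 0.34 [272.6 207.2] [0.58   0.0839 0.    ]
scene ['img', 'fx', 'fy', 'cx', 'cy', 'origin', 'orientation'] [1.1786 0.5474 1.1179] 583.5757223137501
carrier 0.85 [330.4 305.4] [0.5532 0.0839 0.    ]
carrier 0.29 [316.4 303.4] [0.5705 0.0558 0.    ]
carrier_handle 0.77 [333.2 290.1] [0.5518 0.0878 0.062 ]
carrier_stop 0.6 [344.  311.9] [0.5541 0.1241 0.0135]
loose_pack_center 0.83 [353.1 294.2] [0.5023 0.1095 0.015 ]
loose_pack_center 0.63 [241.  272.9] [ 0.6308 -0.1302  0.015 ]
home_pack_center 0.47 [336.  288.1] [0.5151 0.0685 0.015 ]
mug 0.69 [475.5 331.8] [0.3923 0.3747 0.    ]
stapler 0.83 [184.7 216. ] [ 0.5879 -0.3851  0.    ]
calculator 0.67 [412.3 398.9] [0.6212 0.3603 0.    ]
```

View pics/top0.png

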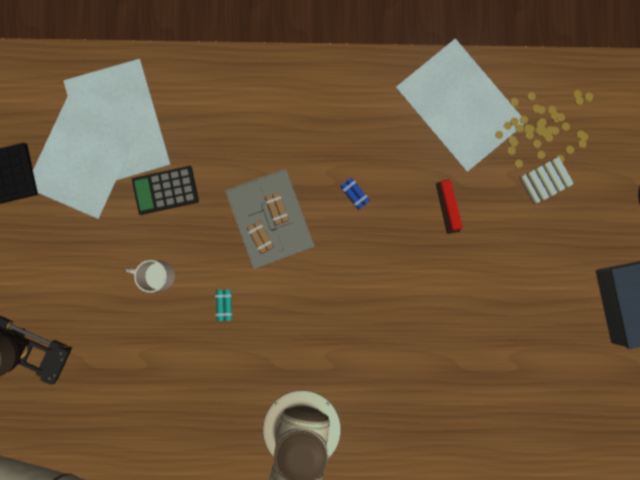

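View pics/scene0.png

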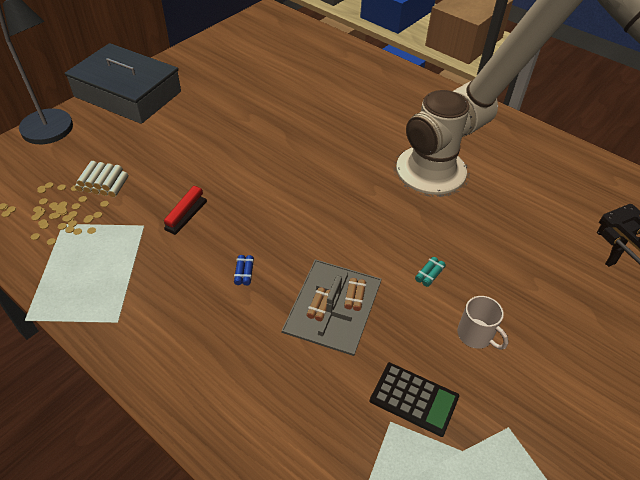

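The top view shows the carrier around (270,218), with its +x pointing up and slightly left (yaw about 20°). The stray pack is at (258,237), the home pack at (276,208), and the blue and teal look-alikes are off the carrier. Next I'll move above it.

Call:
move_arm:
  series:
    - [[0,0,0],[0.074,0.054,-0.006],0]
    - [[0,0,0],[0.074,0.054,-0.006],0]
    - [[0,0,0],[0.074,0.054,-0.006],0]
    - [[0,0,0],[0.074,0.054,-0.006],0]
    - [[0,0,0],[0.074,0.054,-0.006],0]
    - [[0,0,0],[0.074,0.054,-0.006],0]
    - [[0,0,0],[0.074,0.054,-0.006],0]
    - [[0,0,0],[0.074,0.054,-0.006],0]
    - [[0,0,0],[0.074,0.054,-0.006],0]
    - [[0,0,0],[0.074,0.054,-0.006],0]
    - [[0,0,0],[0.074,0.054,-0.006],0]
    - [[0,0,0],[0.074,0.054,-0.006],0]

```text
time_s: 2.1
tcp_pos: [0.5275, 0.099, 0.2591]
ee_rot: [[0.918, -0.396, 0.001], [-0.396, -0.918, 0.0], [0.001, -0.001, -1.0]]
wrist_force: [1.2, 0.9, 0.5]
gripper_width: 0.028
gripper_force: 0.0
```

Call:
move_arm:
  series:
    - [[0,0,-1],[0,0,0],0]
    - [[0,0,-1],[0,0,0],0]
    - [[0,0,-1],[0,0,0],0]
    - [[0,0,-1],[0,0,0],0]
    - [[0,0,-1],[0,0,0],0]
    - [[0,0,-1],[0,0,0],0]
    - [[0,0,-1],[0,0,0],0]
    - [[0,0,-0.5],[0,0,0],0]
    - [[0,0,0],[0,0,0],0]
    - [[0,0,0],[0,0,0],0]

```text
time_s: 3.1
tcp_pos: [0.5268, 0.1007, 0.2586]
ee_rot: [[0.942, 0.335, 0.0], [0.335, -0.942, 0.0], [0.0, -0.0, -1.0]]
wrist_force: [0.4, 0.5, -0.1]
gripper_width: 0.003
gripper_force: 0.0
```

```bash
cat > look.py <<'E'
from h import *
import sys
np.set_printoptions(precision=4,suppress=True)
n=sys.argv[1]
s=r.sense(); print(s["time_s"],s["tcp_pos"],s["ee_rot"],s["gripper_width"],s["wrist_force"],s["joints"])
c=r.capture("wrist"); save(c,n); print(c["origin"],c["orientation"])
for t,z in [("carrier",0),("carrier_handle",.062),("carrier_stop",.0135),("loose_pack_center",.015),("home_pack_center",.015)]:
    for d in r.pinpoint(t,"wrist")[:2]: print(t,round(d["score"],2),np.array(d["centre"]),at(c,d["centre"],z))
for d in r.cut_out("loose_pack_center","wrist")[:3]:
    m=d["pixels"].astype(np.uint8); cn=max(cv2.findContours(m,0,2)[0],key=cv2.contourArea)
    b=cv2.boxPoints(cv2.minAreaRect(cn)); print("pack",d["score"],[tuple(at(c,p,.022)[:2].round(4)) for p in b])
E
python3 look.py w1
```

```text
3.1 [0.5268 0.1007 0.2586] [[ 0.9421  0.3354  0.0001]
 [ 0.3354 -0.9421  0.    ]
 [ 0.0001 -0.     -1.    ]] 0.0030366995940004685 [ 0.4053  0.4929 -0.1292] [ 28.1596  11.9582  -8.6064  -0.0006 -69.4305  81.4402]
[0.5891 0.1236 0.4207] [[ 0.3346  0.914   0.2295]
 [-0.9424  0.3246  0.081 ]
 [-0.0005 -0.2434  0.9699]]
carrier 0.65 [338.9 187.9] [0.5463 0.0887 0.    ]
carrier 0.45 [ 73.7 224.2] [0.3975 0.3764 0.    ]
carrier_handle 0.6 [341.8 195.5] [0.5464 0.0884 0.062 ]
carrier_stop 0.87 [311.3 168.5] [0.5578 0.1267 0.0135]
loose_pack_center 0.74 [541.  201.3] [ 0.6112 -0.1343  0.015 ]
loose_pack_center 0.71 [306.5 221.7] [0.4982 0.112  0.015 ]
home_pack_center 0.92 [359.4 174.6] [0.5697 0.0733 0.015 ]
pack 0.79 [(np.float64(0.6336), np.float64(-0.0783)), (np.float64(0.6597), np.float64(-0.1198)), (np.float64(0.5956), np.float64(-0.1747)), (np.float64(0.5677), np.float64(-0.1316))]
pack 0.72 [(np.float64(0.5232), np.float64(0.1524)), (np.float64(0.5433), np.float64(0.117)), (np.float64(0.4718), np.float64(0.0768)), (np.float64(0.4504), np.float64(0.1139))]
```

View pics/w1.png

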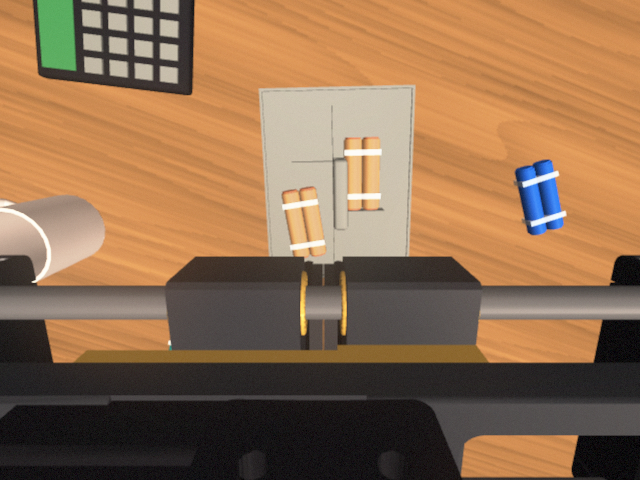

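The wrist view shows the carrier's far corners at (260,89) and (414,86), with the stray pack at (304,222), skewed. The home pack is at (362,174) against its fence. I'll work out the exact carrier pose from the edges.

```bash
python3 - <<'E'
from h import *
from scipy.optimize import least_squares
np.set_printoptions(precision=4,suppress=True)
c=r.capture("wrist")
A=at(c,(260,89),.008);B=at(c,(414,86),.008);L=at(c,(272,258),.008);R=at(c,(409,258),.008)
print(A,B,np.linalg.norm(A-B))
for v in (A-B,A-L,B-R): print(np.degrees(np.arctan2(v[1],v[0])))
obs=[((.110,.085,.008),(260,89)),((.110,-.085,.008),(414,86)),((.025,.029,.0135),(311.3,168.5)),((.015,-.026,.015),(359.4,174.6))]
def P(p,q): 
    C,S=np.cos(p[2]),np.sin(p[2]); return np.array([p[0]+C*q[0]-S*q[1],p[1]+S*q[0]+C*q[1],q[2]])
f=lambda p:np.concatenate([proj(c,P(p,q))-u for q,u in obs])
s=least_squares(f,[.55,.09,.34]);p=s.x;print(p,np.degrees(p[2]),s.fun)
C,S=np.cos(p[2]),np.sin(p[2]);R2=np.array([[C,S],[-S,C]])
print("pack in carrier",R2@(at(c,(306.5,221.7),.015)[:2]-p[:2]))
for q in ([.5232,.1524],[.5433,.117],[.4718,.0768],[.4504,.1139]): print(R2@(np.array(q)-p[:2]))
for q in [(-.047,.085,0),(-.047,.06,0),(-.115,.026,0),(-.07,.026,0),(0,0,0),(-.1,-.0,0)]: print(q,P(p,q))
print(r.sense()["tcp_pos"])
E
```

```text
[0.6192 0.2072 0.008 ] [0.678  0.0509 0.008 ] 0.16698266547397445
110.64035070684447
21.475091228520977
21.383337746767285
[0.5455 0.091  0.3582] 20.52438250244748 [-1.8771 -0.2634  0.9192  0.0211  0.1285 -0.8641  0.8662  1.3042]
pack in carrier [-0.037   0.0362]
[0.0006 0.0653]
[0.007  0.0251]
[-0.074   0.0125]
[-0.0811  0.0548]
(-0.047, 0.085, 0) [0.4717 0.1541 0.    ]
(-0.047, 0.06, 0) [0.4805 0.1307 0.    ]
(-0.115, 0.026, 0) [0.4287 0.075  0.    ]
(-0.07, 0.026, 0) [0.4709 0.0908 0.    ]
(0, 0, 0) [0.5455 0.091  0.    ]
(-0.1, -0.0, 0) [0.4519 0.0559 0.    ]
[0.5268 0.1008 0.2585]
```

Call:
move_arm:
  series:
    - [[0,0,-0.2],[-0.018,-0.082,0],0]
    - [[0,0,0],[-0.019,-0.082,0],0]
    - [[0,0,0],[0,0,0.08],0]
    - [[0,0,0],[0,0,0.08],0]
    - [[0,0,0],[0,0,0.08],0]
    - [[0,0,0],[0,0,0.08],0]
    - [[0,0,0],[0,0,0.08],0]
    - [[0,0,0],[0,0,0.057],0]
    - [[0,0,0],[0,0,0],0]
    - [[0,0,0],[0,0,0],0]
    - [[0,0,0],[0,0,0],0]

```text
time_s: 4.6
tcp_pos: [0.4825, 0.1722, 0.0319]
ee_rot: [[0.935, 0.356, 0.003], [0.356, -0.935, 0.002], [0.004, -0.001, -1.0]]
wrist_force: [0.2, -0.1, 0.4]
gripper_width: 0.003
gripper_force: 0.0
```

```bash
python3 look.py w2
```

```text
4.6 [0.4825 0.1722 0.0319] [[ 0.9346  0.3558  0.0033]
 [ 0.3558 -0.9346  0.0021]
 [ 0.0038 -0.0007 -1.    ]] 0.0030017928766134954 [ 0.2352 -0.0766  0.4499] [ 37.8324  24.2697 -28.8278   0.0392 -36.6804  72.9767]
[0.5437 0.1961 0.1942] [[ 0.3549  0.9075  0.2246]
 [-0.9349  0.3448  0.084 ]
 [-0.0012 -0.2398  0.9708]]
carrier 0.58 [504.3 206.6] [0.5478 0.0909 0.    ]
carrier_handle 0.77 [583.8 236.1] [0.5471 0.0907 0.062 ]
carrier_stop 0.57 [465.7 162.1] [0.5607 0.1267 0.0135]
pack 0.91 [(np.float64(0.5041), np.float64(0.1487)), (np.float64(0.5347), np.float64(0.1553)), (np.float64(0.5421), np.float64(0.1117)), (np.float64(0.5114), np.float64(0.103))]
```

View pics/w2.png

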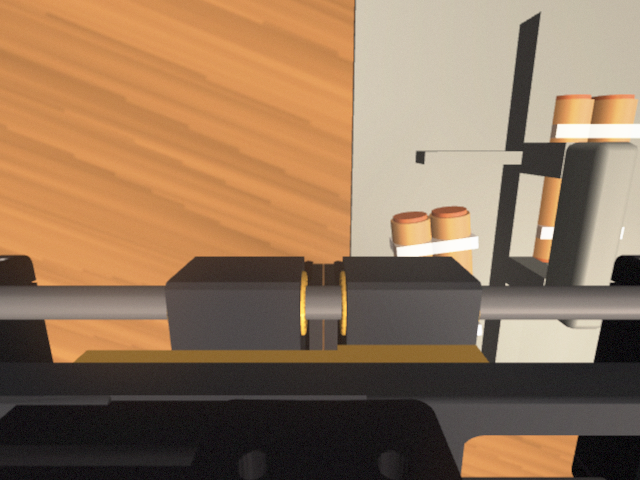

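Call:
move_arm:
  series:
    - [[0,0,0],[0,0,0.02],0]
    - [[0,0,0],[0,0,0.017],0]
    - [[0,0,0],[0,0,0],0]
    - [[0,0,0],[0,0.012,0],0]
    - [[0,0,0],[0,0.012,0],0]
    - [[0,0,0],[0,0.012,0],0]
    - [[0,0,0],[0,0.008,0],0]
    - [[0,0,0],[0,0.008,0],0]
    - [[0,0,0],[0,0.006,0],0]
    - [[0,0,0],[0,0.006,0],0]
    - [[0,0,0],[0,0,0],0]
    - [[0,0,0],[0,0,0],0]

```text
time_s: 6.15
tcp_pos: [0.4924, 0.1412, 0.0115]
ee_rot: [[0.935, 0.355, -0.0], [0.355, -0.935, -0.0], [-0.0, 0.0, -1.0]]
wrist_force: [-0.7, -0.6, 0.2]
gripper_width: 0.005
gripper_force: 0.0
```

```bash
python3 look.py w3
```

```text
6.15 [0.4924 0.1412 0.0115] [[ 0.9348  0.3552 -0.0003]
 [ 0.3552 -0.9348 -0.0002]
 [-0.0003  0.0001 -1.    ]] 0.005107164227349124 [-0.6829 -0.5888  0.2383] [ 34.1832  26.276  -29.5926   0.0033 -34.152   76.6199]
[0.5542 0.1654 0.1736] [[ 0.3543  0.9069  0.2281]
 [-0.9351  0.3437  0.0861]
 [-0.0004 -0.2438  0.9698]]
carrier 0.6 [460.4 210.9] [0.5475 0.0902 0.    ]
carrier_handle 0.75 [528.5 248.6] [0.5465 0.0907 0.062 ]
carrier_handle 0.27 [411.8 160.1] [0.5589 0.1381 0.062 ]
carrier_stop 0.76 [410.6 160.2] [0.5607 0.1267 0.0135]
home_pack_center 0.68 [528.7 247.1] [0.5439 0.0595 0.015 ]
pack 0.59 [(np.float64(0.5296), np.float64(0.1478)), (np.float64(0.5439), np.float64(0.1102)), (np.float64(0.5262), np.float64(0.1019)), (np.float64(0.5115), np.float64(0.1407))]
```

View pics/w3.png

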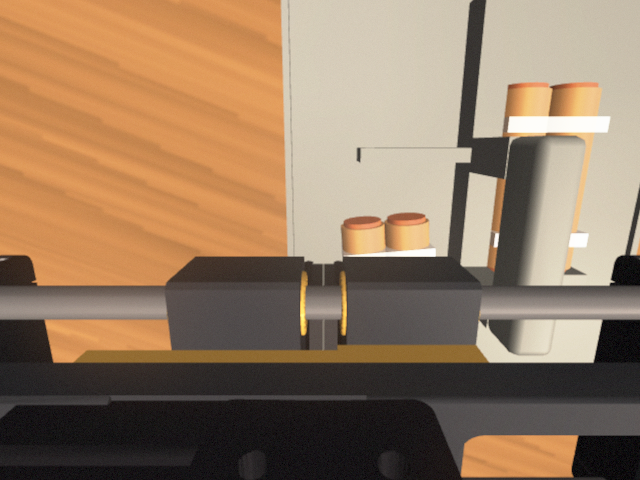

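Call:
move_arm:
  series:
    - [[0,0,0],[0,0.006,0],0]
    - [[0,0,0],[0,0.006,0],0]
    - [[0,0,0],[0,0,0],0]

```text
time_s: 6.8
tcp_pos: [0.4947, 0.1354, 0.0115]
ee_rot: [[0.935, 0.355, -0.0], [0.355, -0.935, -0.0], [-0.0, 0.0, -1.0]]
wrist_force: [-0.8, -0.1, -0.7]
gripper_width: 0.004
gripper_force: 0.0
```

Call:
move_arm:
  series:
    - [[0,0,0],[0,0.004,0],0]
    - [[0,0,0],[0,0,0],0]
    - [[0,0,0],[0,0,0],0]

```text
time_s: 7.1
tcp_pos: [0.4952, 0.1337, 0.0115]
ee_rot: [[0.935, 0.355, -0.0], [0.355, -0.935, -0.0], [-0.0, 0.0, -1.0]]
wrist_force: [-0.8, 0.4, -0.3]
gripper_width: 0.007
gripper_force: 0.0
```

```bash
python3 look.py w4
```

```text
7.1 [0.4952 0.1337 0.0115] [[ 0.9348  0.3551 -0.0003]
 [ 0.3551 -0.9348 -0.0003]
 [-0.0004  0.0001 -1.    ]] 0.006511575416089999 [-0.7833  0.3963 -0.337 ] [ 33.2596  26.3251 -29.4898   0.0059 -34.208   77.5375]
[0.557  0.1579 0.1736] [[ 0.3542  0.9069  0.2282]
 [-0.9352  0.3436  0.0861]
 [-0.0003 -0.2439  0.9698]]
carrier 0.62 [445.5 208.8] [0.5487 0.09   0.    ]
carrier_handle 0.74 [506.4 244.6] [0.548  0.0906 0.062 ]
carrier_stop 0.81 [391.8 161.2] [0.5602 0.1267 0.0135]
pack 0.93 [(np.float64(0.5306), np.float64(0.1391)), (np.float64(0.5446), np.float64(0.1021)), (np.float64(0.5288), np.float64(0.0948)), (np.float64(0.5145), np.float64(0.1327))]
```

View pics/w4.png

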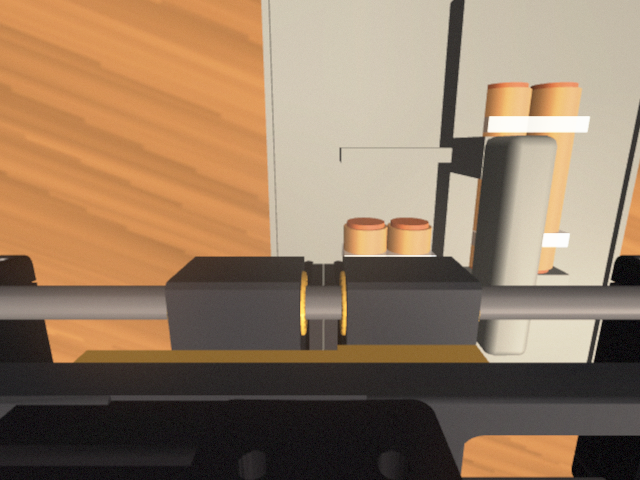

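The pack is now square at (388,235), and there may still be a small gap to the fence near column 434. I'll nudge it on until a force shows.

Call:
move_arm:
  series:
    - [[0,0,0],[0,0.004,0],0]
    - [[0,0,0],[0,0,0],0]
    - [[0,0,0],[0,0,0],0]

```text
time_s: 7.75
tcp_pos: [0.4961, 0.132, 0.0116]
ee_rot: [[0.935, 0.355, 0.0], [0.355, -0.935, 0.0], [0.0, -0.0, -1.0]]
wrist_force: [0.5, 0.7, -0.1]
gripper_width: 0.003
gripper_force: 0.2
```

Call:
move_arm:
  series:
    - [[0,0,0],[0,0.004,0],0]
    - [[0,0,0],[0,0,0],0]
    - [[0,0,0],[0,0,0],0]

```text
time_s: 8.05
tcp_pos: [0.4968, 0.13, 0.0116]
ee_rot: [[0.935, 0.355, -0.0], [0.355, -0.935, -0.0], [-0.0, 0.0, -1.0]]
wrist_force: [-0.2, 0.5, 0.4]
gripper_width: 0.007
gripper_force: 0.1
```

```bash
cat > edge.py <<'E'
from h import *
import sys
np.set_printoptions(precision=4,suppress=True)
c=r.capture("wrist")
d=r.pinpoint("carrier_stop","wrist"); print("stop",[at(c,x["centre"],.0135) for x in d[:1]])
d=r.pinpoint("carrier_handle","wrist"); print("handle",[at(c,x["centre"],.062) for x in d[:1]])
for d in r.cut_out("loose_pack_center","wrist")[:2]:
    ys,xs=np.where(d["pixels"]); print(d["score"],xs.min(),xs.max(),ys.min(),ys.max())
    o=at(c,d["centre"],.0135)
    T=np.array(r.sense()["ee_rot"])[:,0][:2]; n=np.array([-T[1],T[0]])
    st=at(c,r.pinpoint("carrier_stop","wrist")[0]["centre"],.0135)[:2] 
    for px in ((xs.min(),240),(xs.max(),240)):
        q=at(c,px,.015)[:2]-st; print("edge rel stop-> carrier y",.029+q@n,"x",.025+q@T)
    print("front x",.025+(at(c,((xs.min()+xs.max())/2,ys.min()),.02)[:2]-st)@T)
E
python3 edge.py
```

```text
stop [array([0.5605, 0.1253, 0.0135])]
handle [array([0.5471, 0.0906, 0.062 ])]
0.81 341 431 218 255
edge rel stop-> carrier y 0.04851584943066563 x -0.01017979118749806
edge rel stop-> carrier y 0.00694408892376271 x -0.010213820454088647
front x 0.0012295952756723287
0.38 251 639 0 362
edge rel stop-> carrier y 0.09009517456218807 x -0.010147577544661703
edge rel stop-> carrier y -0.08910097078183243 x -0.010288913063932995
front x 0.08630791674524416
```

Call:
move_arm:
  series:
    - [[0,0,0],[0,0.004,0],0]
    - [[0,0,0],[0,0,0],0]
    - [[0,0,0],[0,0,0],0]

```text
time_s: 8.65
tcp_pos: [0.4973, 0.1285, 0.0115]
ee_rot: [[0.935, 0.355, -0.0], [0.355, -0.935, 0.0], [-0.0, -0.0, -1.0]]
wrist_force: [-1.3, 2.7, 0.9]
gripper_width: 0.006
gripper_force: 2.0
```

Call:
move_arm:
  series:
    - [[0,0,0],[0,-0.024,0],0]
    - [[0,0,0],[0,0,-0.04],0]
    - [[0,0,0],[0,0,-0.03],0]
    - [[0,0,0],[-0.08,0,0],0]
    - [[0,0,0],[-0.074,0.035,0],0]
    - [[0,0,0],[0,0.04,0],0]
    - [[0,0,0],[0,0,0],0]
    - [[0,0,0],[0,0,0],0]

```text
time_s: 9.45
tcp_pos: [0.4352, 0.0776, 0.0469]
ee_rot: [[0.935, 0.355, 0.001], [0.355, -0.935, 0.0], [0.001, 0.0, -1.0]]
wrist_force: [-0.1, 0.3, 0.1]
gripper_width: 0.008
gripper_force: 0.0
```

```bash
python3 look.py w5
```

```text
9.45 [0.4352 0.0776 0.0469] [[ 0.9349  0.355   0.0013]
 [ 0.355  -0.9349  0.0004]
 [ 0.0014  0.0001 -1.    ]] 0.007859637923441722 [-0.129   0.2661  0.1304] [ 31.3086  17.5499 -37.55     0.0386 -34.8237  79.4522]
[0.4968 0.1017 0.209 ] [[ 0.3541  0.9073  0.2265]
 [-0.9352  0.3437  0.0854]
 [-0.0003 -0.2421  0.9703]]
carrier 0.58 [378.9  59.8] [0.5483 0.0889 0.    ]
carrier_handle 0.9 [399.1  21.5] [0.5477 0.0908 0.062 ]
carrier_stop 0.31 [329.4 140.1] [0.4995 0.0991 0.0135]
carrier_stop 0.26 [398.9  25.7] [0.5628 0.0866 0.0135]
loose_pack_center 0.96 [ 67.5 352.7] [0.3245 0.2042 0.015 ]
loose_pack_center 0.88 [329.4 139.6] [0.4997 0.0992 0.015 ]
home_pack_center 0.58 [435.2  16. ] [0.5724 0.0718 0.015 ]
pack 0.71 [(np.float64(0.5302), np.float64(0.1323)), (np.float64(0.5441), np.float64(0.0955)), (np.float64(0.4703), np.float64(0.0648)), (np.float64(0.4547), np.float64(0.1058))]
pack 0.59 [(np.float64(0.3477), np.float64(0.2168)), (np.float64(0.3629), np.float64(0.1804)), (np.float64(0.3359), np.float64(0.1736)), (np.float64(0.3202), np.float64(0.2112))]
```

View pics/w5.png

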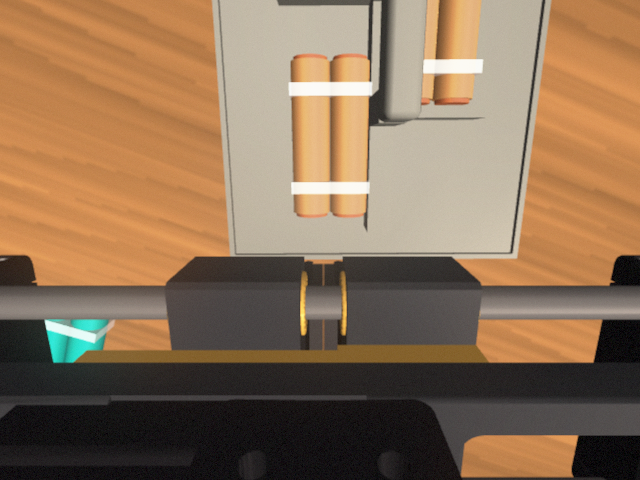

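The pack is flush against the fence at (330,135) and about 26 mm short of its stop. The fingers are just behind its rear end, so I'll lower them and push +x.

Call:
move_arm:
  series:
    - [[0,0,0],[0,0,0.04],0]
    - [[0,0,0],[0,0,0.028],0]
    - [[0,0,0],[0,0,0],0]
    - [[0,0,0],[0.012,0,0],0]
    - [[0,0,0],[0.012,0,0],0]
    - [[0,0,0],[0.012,0,0],0]
    - [[0,0,0],[0.012,0,0],0]
    - [[0,0,0],[0.01,0,0],0]
    - [[0,0,0],[0.01,0,0],0]
    - [[0,0,0],[0.008,0,0],0]
    - [[0,0,0],[0,0,0],0]
    - [[0,0,0],[0,0,0],0]

```text
time_s: 11.0
tcp_pos: [0.4711, 0.0911, 0.0127]
ee_rot: [[0.935, 0.355, 0.002], [0.355, -0.935, 0.001], [0.002, -0.0, -1.0]]
wrist_force: [-0.3, -0.4, 0.5]
gripper_width: 0.003
gripper_force: 0.0
```

Call:
move_arm:
  series:
    - [[0,0,0],[0.006,0,0],0]
    - [[0,0,0],[0,0,0],0]
    - [[0,0,0],[0,0,0],0]

```text
time_s: 11.3
tcp_pos: [0.4728, 0.0916, 0.0125]
ee_rot: [[0.935, 0.355, -0.0], [0.355, -0.935, -0.0], [-0.0, 0.0, -1.0]]
wrist_force: [-1.0, -0.3, 0.1]
gripper_width: 0.004
gripper_force: 0.5
```

```bash
python3 look.py w6
```

```text
11.3 [0.4728 0.0916 0.0125] [[ 0.9348  0.3553 -0.    ]
 [ 0.3553 -0.9348 -0.    ]
 [-0.      0.     -1.    ]] 0.00420928717272915 [-1.0468 -0.2518  0.1316] [ 30.3454  24.0685 -33.8604   0.0003 -32.0722  80.4654]
[0.5346 0.1158 0.1746] [[ 0.3544  0.9069  0.2278]
 [-0.9351  0.3438  0.0858]
 [-0.0005 -0.2434  0.9699]]
carrier 0.87 [383.3 134.9] [0.548  0.0905 0.    ]
carrier_handle 0.75 [416.7 132.2] [0.5476 0.0903 0.062 ]
carrier_handle 0.43 [329.4 174.7] [0.5262 0.1105 0.062 ]
carrier_stop 0.67 [322.   72.3] [0.5612 0.1264 0.0135]
loose_pack_center 0.74 [327.7 179.9] [0.5203 0.1082 0.015 ]
loose_pack_center 0.31 [455.5  94.4] [0.5728 0.0707 0.015 ]
home_pack_center 0.73 [454.2  94.9] [0.5724 0.0711 0.015 ]
```

View pics/w6.png

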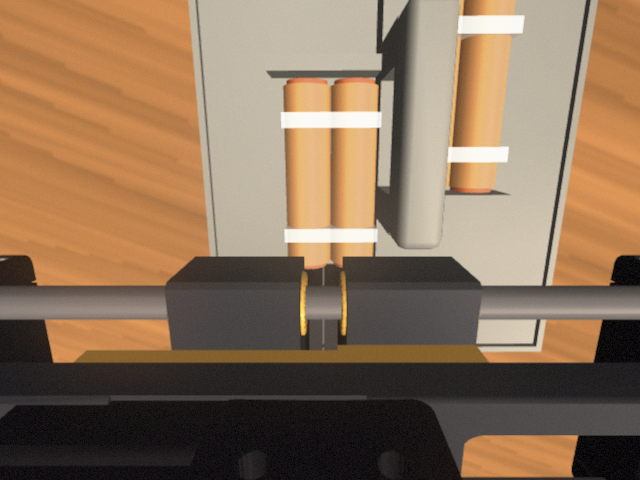

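The pack's front at (332,80) is about 2–4 mm from the stop at row 74. I'll continue gently until a force shows.

Call:
move_arm:
  series:
    - [[0,0,0],[0.005,0,0],0]
    - [[0,0,0],[0,0,0],0]
    - [[0,0,0],[0,0,0],0]

```text
time_s: 11.95
tcp_pos: [0.4756, 0.0928, 0.0126]
ee_rot: [[0.935, 0.355, 0.001], [0.355, -0.935, 0.0], [0.001, -0.0, -1.0]]
wrist_force: [-0.6, -0.8, 0.3]
gripper_width: -0.002
gripper_force: 0.3
```

Call:
move_arm:
  series:
    - [[0,0,0],[0.004,0,0],0]
    - [[0,0,0],[0,0,0],0]
    - [[0,0,0],[0,0,0],0]

```text
time_s: 12.25
tcp_pos: [0.4757, 0.0926, 0.0123]
ee_rot: [[0.935, 0.355, -0.003], [0.355, -0.935, -0.001], [-0.003, 0.0, -1.0]]
wrist_force: [-5.4, -0.5, 2.8]
gripper_width: 0.01
gripper_force: 2.5
```

Force rose to 5.4 N, so the pack is on its stop. I'll back off, go up over the bar, open and look.

Call:
move_arm:
  series:
    - [[0,0,0],[-0.03,0,0],0]
    - [[0,0,0],[0,0,-0.08],0]
    - [[0,0,0],[0,0,-0.1],0]
    - [[0,0,0],[0,0,-0.06],0]
    - [[0,0,0],[0.08,0.027,0],1]
    - [[0,0,0],[0.08,0.027,0],1]
    - [[0,0,0],[0,0,0],1]
    - [[0,0,0],[0,0,0],1]
    - [[0,0,0],[0,0,0],1]
    - [[0,0,0],[0,0,0],1]

```text
time_s: 13.25
tcp_pos: [0.5468, 0.0911, 0.1327]
ee_rot: [[0.935, 0.356, 0.0], [0.356, -0.935, 0.0], [0.0, -0.0, -1.0]]
wrist_force: [-1.1, -0.4, -0.2]
gripper_width: 0.466
gripper_force: 0.0
```

```bash
python3 look.py w7; python3 - <<'E'
from h import *
for n in ("top","scene"):
    c=r.capture(n)
    for t,z in (("loose_pack_center",.015),("carrier_handle",.062)):
        for d in r.pinpoint(t,n)[:3]: print(n,t,d["score"],at(c,d["centre"],z))
E
```

```text
13.25 [0.5468 0.0911 0.1327] [[ 0.9346  0.3557  0.0002]
 [ 0.3557 -0.9346  0.0001]
 [ 0.0003 -0.     -1.    ]] 0.46589289595977745 [-1.1088 -0.4492 -0.2334] [ 26.2157  19.9592 -16.8047   0.0009 -53.2208  84.6196]
[0.6085 0.1153 0.2947] [[ 0.3548  0.9068  0.2276]
 [-0.9349  0.3443  0.0859]
 [-0.0005 -0.2433  0.97  ]]
carrier 0.63 [326.6 221.7] [0.5488 0.0895 0.    ]
carrier_handle 0.76 [328.6 242. ] [0.5487 0.0886 0.062 ]
carrier_stop 0.59 [288.3 193.7] [0.562  0.1272 0.0135]
loose_pack_center 0.73 [600.9 245.4] [ 0.6129 -0.1259  0.015 ]
loose_pack_center 0.65 [295.  244.7] [0.5247 0.1081 0.015 ]
home_pack_center 0.59 [359.1 207.2] [0.5721 0.0709 0.015 ]
pack 0.66 [(np.float64(0.6349), np.float64(-0.0747)), (np.float64(0.6603), np.float64(-0.1187)), (np.float64(0.6029), np.float64(-0.1685)), (np.float64(0.5754), np.float64(-0.1221))]
pack 0.63 [(np.float64(0.5549), np.float64(0.1421)), (np.float64(0.5683), np.float64(0.1068)), (np.float64(0.5011), np.float64(0.0817)), (np.float64(0.4868), np.float64(0.1192))]
top loose_pack_center 0.96 [ 0.60572796 -0.13423264  0.015     ]
top loose_pack_center 0.67 [0.52727888 0.11231491 0.015     ]
top loose_pack_center 0.51 [0.32310491 0.20504595 0.015     ]
top carrier_handle 0.88 [0.55060259 0.09061386 0.062     ]
scene loose_pack_center 0.75 [ 0.62428506 -0.13574043  0.015     ]
scene loose_pack_center 0.74 [0.5342894  0.09740417 0.015     ]
scene loose_pack_center 0.71 [0.33186107 0.21061672 0.015     ]
scene carrier_handle 0.75 [0.54172773 0.09165857 0.062     ]
scene carrier_handle 0.34 [ 0.62205252 -0.3232109   0.062     ]
```

View pics/w7.png

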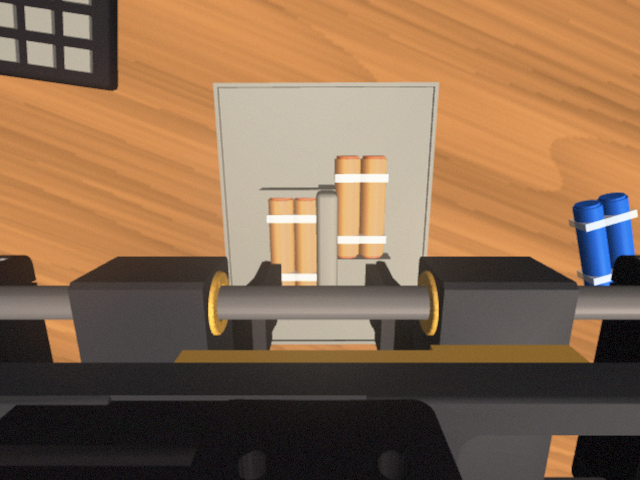

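```bash
python3 - <<'E'
from h import *
from scipy.optimize import least_squares
np.set_printoptions(precision=4,suppress=True)
c=r.capture("wrist")
def P(p,q): 
    C,S=np.cos(p[2]),np.sin(p[2]); return np.array([p[0]+C*q[0]-S*q[1],p[1]+S*q[0]+C*q[1],q[2]])
obs=[((.110,.085,.008),(215,84)),((.110,-.085,.008),(438,84)),((.055,-.026,.015),(360,156)),((.035,0,.072),(327,192))]
f=lambda p:np.concatenate([proj(c,P(p,q))-u for q,u in obs])
s=least_squares(f,[.55,.09,.36]);p=s.x;print(p,s.fun)
for n,q in dict(stopL=(.031,.052,.022),stopfaceL=(.025,.052,.022),packfront_home=(.025,.026,.015),packfront_home_top=(.025,.026,.025),f5=(.020,.026,.015),band=(.025,.046,.015),bandR=(.025,.006,.015)).items(): print(n,proj(c,P(p,q)))
im=c["img"][140:300,190:450,::-1]; cv2.imwrite("pics/z7.png",cv2.resize(im,None,fx=3,fy=3,interpolation=cv2.INTER_CUBIC))
E
```

```text
[0.5482 0.0895 0.3633] [-1.8483 -1.4549  1.6005 -1.7334  0.1418  1.534   0.09    1.8137]
stopL [258.5602 189.9689]
stopfaceL [258.9114 197.7418]
packfront_home [293.3761 196.3764]
packfront_home_top [292.3125 198.2995]
f5 [293.5105 202.643 ]
band [268.0573 196.4016]
bandR [318.6975 196.3511]
```

View pics/z7.png

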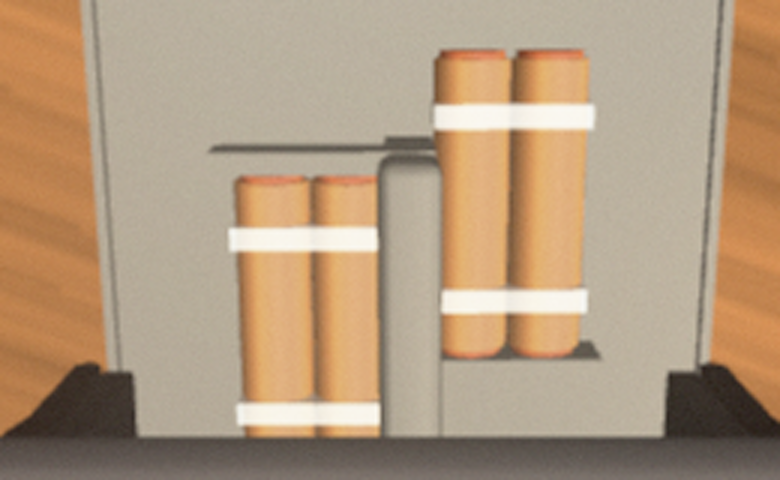

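The pack front is at row 199, against 197–198 predicted for home, so it is home to within about 1 mm. The dark line above it is the far side of the stop. Next I'll grasp the bar.

Call:
move_arm:
  series:
    - [[0,0,0],[0.002,0.004,0],1]
    - [[0,0,0],[0,0,0],1]
    - [[0,0,0],[0,0,0.05],1]
    - [[0,0,0],[0,0,0.05],1]
    - [[0,0,0],[0,0,0.045],1]
    - [[0,0,0],[0,0,0.034],1]
    - [[0,0,0],[0,0,0],1]
    - [[0,0,0],[0,0,0],1]

```text
time_s: 14.75
tcp_pos: [0.5494, 0.0896, 0.0433]
ee_rot: [[0.935, 0.356, 0.0], [0.356, -0.935, -0.0], [-0.0, 0.0, -1.0]]
wrist_force: [0.4, 1.2, 0.4]
gripper_width: 0.997
gripper_force: 0.0
```

Call:
move_arm:
  series:
    - [[0,0,0],[0,0,0],0.5]
    - [[0,0,0],[0,0,0],0.4]
    - [[0,0,0],[0,0,0],0.35]
    - [[0,0,0],[0,0,0],0.3]
    - [[0,0,0],[0,0,0],0.25]
    - [[0,0,0],[0,0,0],0.2]
    - [[0,0,0],[0,0,0],0.15]
    - [[0,0,0],[0,0,0],0.1]
    - [[0,0,0],[0,0,0],0]
    - [[0,0,0],[0,0,0],0]
    - [[0,0,0],[0,0,0],0]
    - [[0,0,0],[0,0,0],0]

```text
time_s: 15.95
tcp_pos: [0.5491, 0.0895, 0.043]
ee_rot: [[0.935, 0.355, -0.0], [0.355, -0.935, -0.0], [-0.0, 0.0, -1.0]]
wrist_force: [-0.2, -0.2, -0.5]
gripper_width: 0.158
gripper_force: 30.0
```

Call:
move_arm:
  series:
    - [[0,0,0],[0,0,-0.002],0]
    - [[0,0,0],[0,0,-0.004],0]
    - [[0,0,0],[0,0,-0.006],0]
    - [[0,0,0],[0,0,-0.008],0]
    - [[0,0,0],[0,0,-0.01],0]
    - [[0,0,0],[0,0,-0.01],0]
    - [[0,0,0],[0,0,-0.01],0]
    - [[0,0,0],[0,0,-0.008],0]
    - [[0,0,0],[0,0,-0.006],0]
    - [[0,0,0],[0,0,-0.004],0]
    - [[0,0,0],[0,0,-0.002],0]
    - [[0,0,0],[0,0,0],0]

```text
time_s: 17.15
tcp_pos: [0.549, 0.0896, 0.0781]
ee_rot: [[0.935, 0.355, 0.0], [0.355, -0.935, 0.0], [0.0, -0.0, -1.0]]
wrist_force: [0.6, -0.6, -7.5]
gripper_width: 0.157
gripper_force: 30.0
```

```bash
python3 - <<'E'
from h import *
np.set_printoptions(precision=4,suppress=True)
s=r.sense(); print(s["tcp_pos"],s["wrist_force"],s["moment"],s["gripper_force"])
w=r.capture("wrist"); c=r.capture("scene")
a=c["img"][180:400,220:460,::-1]; a=cv2.resize(a,None,fx=2,fy=2)
b=w["img"][:440,:,::-1]; b=b[60:300,180:480]; b=cv2.resize(b,(550,440))[:, :]
cv2.imwrite("pics/l1.png",cv2.resize(np.hstack([a,b]),(800,342)))
E
```

```text
[0.549  0.0896 0.0781] [ 0.5978 -0.6042 -7.524 ] [-0.0443 -0.0205 -0.0231] 29.997346736490726
```

View pics/l1.png

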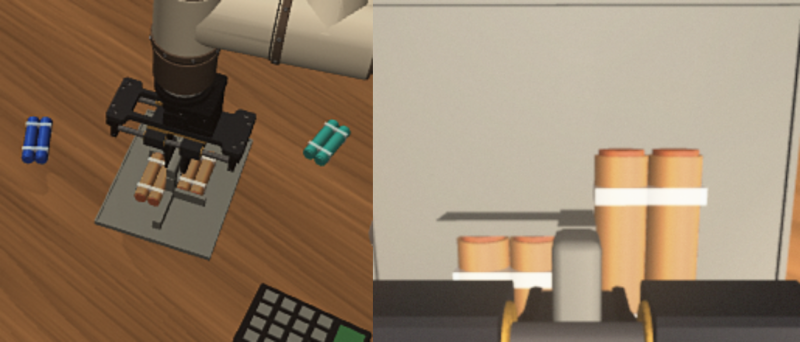

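The carrier is off the desk, with a load of 7.5 N, a small moment and both packs in place. I'll lift another 80 mm or so, then hold.

Call:
move_arm:
  series:
    - [[0,0,0],[0,0,-0.006],0]
    - [[0,0,0],[0,0,-0.012],0]
    - [[0,0,0],[0,0,-0.018],0]
    - [[0,0,0],[0,0,-0.02],0]
    - [[0,0,0],[0,0,-0.02],0]
    - [[0,0,0],[0,0,-0.02],0]
    - [[0,0,0],[0,0,-0.02],0]
    - [[0,0,0],[0,0,-0.018],0]
    - [[0,0,0],[0,0,-0.014],0]
    - [[0,0,0],[0,0,-0.01],0]
    - [[0,0,0],[0,0,-0.006],0]
    - [[0,0,0],[0,0,-0.002],0]

```text
time_s: 18.45
tcp_pos: [0.5491, 0.0896, 0.1612]
ee_rot: [[0.935, 0.355, 0.0], [0.355, -0.935, 0.0], [0.0, -0.0, -1.0]]
wrist_force: [-0.8, -0.5, -6.9]
gripper_width: 0.157
gripper_force: 30.0
```

Call:
move_arm:
  series:
    - [[0,0,0],[0,0,0],0]
    - [[0,0,0],[0,0,0],0]
    - [[0,0,0],[0,0,0],0]
    - [[0,0,0],[0,0,0],0]
    - [[0,0,0],[0,0,0],0]
    - [[0,0,0],[0,0,0],0]
    - [[0,0,0],[0,0,0],0]
    - [[0,0,0],[0,0,0],0]
    - [[0,0,0],[0,0,0],0]
    - [[0,0,0],[0,0,0],0]
    - [[0,0,0],[0,0,0],0]
    - [[0,0,0],[0,0,0],0]

```text
time_s: 19.65
tcp_pos: [0.5491, 0.0896, 0.1611]
ee_rot: [[0.935, 0.355, 0.0], [0.355, -0.935, -0.0], [0.0, 0.0, -1.0]]
wrist_force: [0.0, 0.1, -7.3]
gripper_width: 0.161
gripper_force: 30.0
```

Call:
move_arm:
  series:
    - [[0,0,0],[0,0,0],0]
    - [[0,0,0],[0,0,0],0]
    - [[0,0,0],[0,0,0],0]
    - [[0,0,0],[0,0,0],0]
    - [[0,0,0],[0,0,0],0]
    - [[0,0,0],[0,0,0],0]
    - [[0,0,0],[0,0,0],0]
    - [[0,0,0],[0,0,0],0]
    - [[0,0,0],[0,0,0],0]
    - [[0,0,0],[0,0,0],0]
    - [[0,0,0],[0,0,0],0]
    - [[0,0,0],[0,0,0],0]

```text
time_s: 20.85
tcp_pos: [0.5491, 0.0896, 0.161]
ee_rot: [[0.935, 0.355, 0.0], [0.355, -0.935, 0.0], [0.0, -0.0, -1.0]]
wrist_force: [-0.8, 1.6, -8.1]
gripper_width: 0.156
gripper_force: 30.0
```

Call:
move_arm:
  series:
    - [[0,0,0],[0,0,0],0]
    - [[0,0,0],[0,0,0],0]
    - [[0,0,0],[0,0,0],0]
    - [[0,0,0],[0,0,0],0]
    - [[0,0,0],[0,0,0],0]
    - [[0,0,0],[0,0,0],0]

```text
time_s: 21.45
tcp_pos: [0.5491, 0.0896, 0.1611]
ee_rot: [[0.935, 0.355, -0.0], [0.355, -0.935, 0.0], [-0.0, -0.0, -1.0]]
wrist_force: [0.6, 0.0, -7.7]
gripper_width: 0.156
gripper_force: 30.0
```

```bash
python3 - <<'E'
from h import *
np.set_printoptions(precision=4,suppress=True)
s=r.sense(); print(s["time_s"],s["tcp_pos"],s["wrist_force"],s["moment"],s["gripper_force"])
w=r.capture("wrist")
R=np.array(s["ee_rot"]); T=R[:2,0]; n=-R[:2,1]
z=s["tcp_pos"][2]-.043; h=np.array(s["tcp_pos"][:2])
for t in ("loose_pack_center","home_pack_center"):
  for d in r.pinpoint(t,"wrist")[:2]:
    q=at(w,d["centre"],z+.015)[:2]-h; print(t,d["score"],q@T,q@n)
E
```

```text
21.45 [0.5491 0.0896 0.1611] [ 0.569   0.0343 -7.7275] [-0.091  -0.021   0.0097] 29.99744050204754
loose_pack_center 0.94 0.012855388484956206 -0.13944941629201557
home_pack_center 0.79 0.014326627977811032 -0.024180554849741936
```

```bash
python3 -c "
from station import r
print(r.finish_job())"
```

```text
the job is handed in; nothing more can be done
None
```

I slid the stray pack home against the fence and its stop, lifted the carrier by its bar to about 118 mm clear of the desk, held it there for about 3 s, and handed it in still gripped at 30 N. In the air I couldn't re-measure the stray pack (hidden by the gripper) and only inferred the level from the small wrist moment and the home pack's position; I also viewed 11 pictures against the limit of 10.

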